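Feel for the hidden spar socket of a model aircraft

TASK

Pick up the wing spar stub from its wooden rest and fit it into the spar socket in the side of the model fuselage. The socket is hidden under the fillet and nobody knows where along the root face it sits, so gently slide the rod's tip along the face until it drops in, then push the spar fully home, shoulder against the face, and let go of it. The fuselage is fragile: keep every touch of the spar on it light (well under 25 N), do not touch it with the gripper, and leave the paint jar, the thinner bottle and the screwdriver where they are.

Things in the scene. Friction and masses are not known exactly. Their poses are not given: they have to be found in the camera images.
- spar: the wing spar stub, about 60 g, lying level: an aluminium rod, 8 mm diameter, 45 mm long, sticking out of a grey plastic block 70 mm long, 18 x 18 mm square. Origin on their common axis at the shoulder (where the rod leaves the block), +x along the rod to its tip, z up as it lies. Block x = -70 to 0 mm, rod x = 0 to +45 mm
- spar_tip (a point): centre of the free end of the rod, 45 mm ahead of the spar's origin, axes as the spar. Fully home, the shoulder meets the root face and this point is 45 mm behind it. Once released there, the spar droops by up to 6 degrees in the socket's play and stays
- spar_grip (a point): the place to grip the block, 40 mm behind the spar's origin, on its axis; the block's sides, 18 mm apart along y, are free here (the rest holds only the block's back end, 59 to 69 mm behind the shoulder, and the rod 23 to 33 mm ahead of it)
- rest: fixed plywood rest for the spar: a base 130 x 60 x 8 mm with two shallow open-topped saddles, 36 mm wide, with 5 mm cheeks. Origin on the table under the spar's shoulder; the spar lies on it along its x with the axis 45 mm above the table, and lifts straight up
- fuselage: fixed grey model aircraft fuselage on a jig, 500 mm long along its y (nose -y, tail +y). Origin on the table under its middle, +x away from the robot, z up. Middle section 100 mm thick (x), 180 mm long, top 112 mm above the table. In its -x side an opening, y -37 to +37 mm, 60 to 91 mm above the table, shows the upright root face, recessed 5 mm behind the skin
- root_face (a point): middle of the opening, on the root face, 75 mm above the table; axes as the fuselage (+x into the face, y along it). The face is rigid, flat and plain but for one socket: a hole 11 mm wide, 12 mm high, chamfered 1.5 mm, centre 75.5 mm above the table, straight along +x, 48 mm deep. Its centre lies anywhere from y = -24 to +24 mm, not measured, new each time
- paint_jar: small glass paint jar with a black cap, 40 mm diameter, 55 mm high, standing loose; leave it. Origin at the centre of its underside
- thinner: white plastic bottle, 52 mm diameter, 95 mm high, standing loose; leave it. Origin at the centre of its underside
- driver: screwdriver, 150 mm long, lying loose along its x; leave it
- lip (a point): middle of the lower front edge of the fillet lip that overhangs the opening and hides the root face from above: 91 mm above the table, 21 mm ahead (-x) of the root face; the lip runs the whole 180 mm of the middle section
There are look-alikes about, which are no part of the job. Several things have the shape of the spar; the one meant has the colours described above.

How it is judged:
By the outcome, as a careful person would: the job done as asked, in the order asked, and still so for the second after the job is handed in, with the robot touching nothing.
It also fails if it takes over 72 s, if anything falls off the work surface, if the arm or the gripper's body presses on something with over 40 N, if the wrist force passes 120 N, or if a joint passes its speed limit or range.

ROBOT

A 6-joint arm with a two-finger parallel gripper is mounted at the origin on the work surface. World frame = base frame: x ahead of the robot, y to its left, z up, the work surface at z = 0. Lengths are in mm, angles in rad, forces in N, time in s.
With the tool pointing down it reaches from about 325 to 900 mm from the base axis. Payload 6.1 kg.
Tool frame: the origin (TCP) lies on the centre line of the jaws, within the pads' length; the fingertips stand 19 mm ahead of it and the grasp point (between the pads) is the TCP; z points along the fingers, y is the line along which they close (so a half turn about z gives the same grasp; the last joint's range is limited). The gripper opens to 87 mm and grips with 3 to 60 N. Pads are 19 mm wide; open, the fingers measure 117 mm over their backs; the gripper's body (75 mm by 190 mm) begins 51 mm behind the grasp point.
Start: joints at [-0.126, 0.22, 1.526, -0, 1.395, -0.126], TCP at [624.993, -0.003, 241.538] pointing down, gripper open.
Joint ranges: [-2.98, 2.98], [-0.91, 2.08], [0.09, 2.57], [-1.24, 4.39], [0.2, 2.65], [-2.68, 2.68]. Speed limits (rad/s): [2.57, 2.57, 3.01, 3.14, 3.14, 3.14].

INTERFACE

Orientations are given as [roll, pitch, yaw] about the fixed x, y, z axes, in that order (R = Rz(yaw) Ry(pitch) Rx(roll)).
In Python, from plant import * gives the robot as it stands. The module is installed in compiled form; this text tells all that it offers.
- The arm moves only by the tool arm_command, never from a script. Its argument "deltas" is a list of rows, each a list of 5 numbers: the opening, from 0 (shut) to 1 (fully open), then the shift along the world's x, y, z in m, then the turn about the world's z in degrees. In form: [[fingers, tx, ty, tz, roll], ...]. A call has 1 to 20 rows; each row is the pose to reach, as a shift and turn from the pose commanded when the call began; what a row does not reach only later rows make up. A row lasts 1/12 s, in which the tool goes at most 41.7 mm and 7.16 degrees, less where a joint would pass 70% of its speed; a pose out of reach is approached as far as the arm can. A call with a gripper value outside its range is refused whole. The fingers move at their own pace and stop on an object; the grip force is fixed at half the most. Time passes only in rows, so rows that repeat a pose let the fingers close. It gives the time, the measured TCP pose, the force, the opening and the grip force at its end, in the units of the state.
- state(): the state, without advancing time (a new reading comes with each control period).
- snapshot(name): name is "scene" or "side" or "wrist"; returns a dict with "img" (400x640x3 uint8, red, green, blue), "fx", "fy", "cx", "cy" (pixels), "R" (3x3) and "t" (3): a world point X has camera coordinates R X + t; the wrist camera has in their place "mount" (4x4, takes a point from camera to tool coordinates, whose origin is the TCP and whose axes are the flange's). Camera axes: x right, y down, z forward; pixel columns grow to the right and rows downward; lengths in mm; the calibration is good to about 2 mm. A picture is of the moment at which its call begins: read the wrist's pose just before it. There is no depth.
- job_done(): hands the job in; it is judged then, once.
The state is a dict: "time_s": time; "q": joint angles; "qvel": joint speeds; "effort": joint torques, N m; "position": TCP position; "ee_rot": TCP orientation; "contact_force": force on the tool from outside, world axes, zero at the start; "moment": the same for the moment, N m; "opening": finger opening in mm; "grip_force": force on a finger pad.
Only numpy, scipy, OpenCV 4.12 (cv2) and the standard library are available. Lean on these libraries where they do the work, as an engineer would, in place of code of your own. Each camera call takes 0.05 s, during which the arm holds its last target. There are 200 camera calls.

## Working session

There is one attempt and no reset: what is moved stays moved. The work goes in short steps, Python scripts to look and compute and a tool call to move; the robot and the scene stay as the last step left them, time stands still between calls to the robot, and variables do not carry over. Pictures are saved under pics/ and viewed, at most 10 in all, crops included, and the job is handed in when it is done.

Besides the shell and the picture viewer there is one more tool, called after "Request:" as name([rows], argument=value, ...), one row to a line, values as JSON. arm_command: Moves the arm, as the interface text tells. Its arguments: {"type":"object","properties":{"deltas":{"type":"array"}},"required":["deltas"]}

```bash
mkdir -p pics
python3 - <<'E'
from plant import *
import cv2,numpy as np,pickle
s=state();print({k:np.round(v,3).tolist() for k,v in s.items()})
d={}
for n in("scene","side","wrist"):
    d[n]=snapshot(n);cv2.imwrite(f"pics/{n}0.png",d[n]["img"][:,:,::-1])
    print(n,{k:np.round(v,3).tolist() for k,v in d[n].items() if k!="img"})
pickle.dump((s,d),open("d0.pkl","wb"))
E
```

```text
{'time_s': 0.0, 'q': [-0.126, 0.221, 1.528, -0.0, 1.395, -0.126], 'qvel': [0.0, 0.001, -0.002, 0.001, -0.001, 0.002], 'effort': [-0.0, -49.461, -38.738, 0.07, 0.057, -0.0], 'position': [624.418, 0.07, 240.428], 'ee_rot': [-3.14, -0.0, 1.571], 'contact_force': [-0.32, 0.532, 0.247], 'moment': [0.022, 0.018, -0.025], 'grip_force': 0.0, 'opening': 86.975}
scene {'fx': 381.368, 'fy': 381.368, 'cx': 319.174, 'cy': 197.893, 'R': [[-0.617, 0.786, -0.019], [0.51, 0.382, -0.771], [-0.599, -0.486, -0.637]], 't': [340.126, -210.17, 1265.834]}
side {'fx': 370.988, 'fy': 370.988, 'cx': 323.818, 'cy': 201.932, 'R': [[-0.975, -0.219, 0.021], [-0.124, 0.467, -0.876], [0.182, -0.857, -0.482]], 't': [511.272, 130.873, 788.151]}
wrist {'fx': 280.732, 'fy': 280.732, 'cx': 319.829, 'cy': 198.49, 'mount': [[-0.0, -0.966, -0.259, 71.298], [1.0, -0.001, 0.002, 0.218], [-0.002, -0.259, 0.966, -144.042], [0.0, 0.0, 0.0, 1.0]]}
```

View pics/scene0.png

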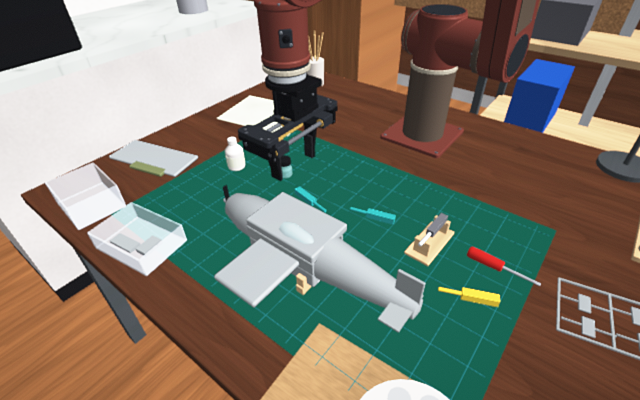

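View pics/side0.png

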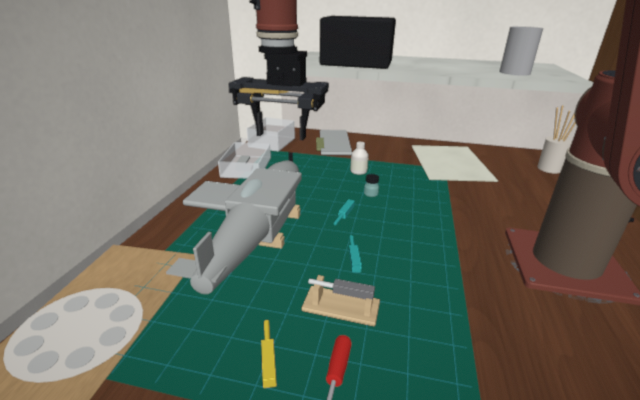

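The scene view shows four spar-shaped things: cyan at (310,198), cyan at (375,213), yellow at (470,295), and grey with an aluminium rod on a wooden rest at (432,232). The side view shows the grey one at (345,288). The grey one on the rest fits the description, and I'll confirm it in an enlarged crop along with the fuselage.

Run:
```python
import cv2,numpy as np,pickle
s,d=pickle.load(open("d0.pkl","rb"))
def crop(n,x,y,w,h,k): return cv2.resize(d[n]["img"][y:y+h,x:x+w,::-1],(w*k,h*k),interpolation=cv2.INTER_CUBIC)
a=crop("scene",395,205,66,66,6);b=crop("side",295,265,66+24,66,6)[:, :404]
top=np.hstack([a,crop("side",298,266,67,66,6)])
c=crop("scene",215,180,133,68,3);e=crop("side",180,155,134,68,3)
bot=np.hstack([c,e]);
w=max(top.shape[1],bot.shape[1])
pad=lambda i:cv2.copyMakeBorder(i,0,0,0,w-i.shape[1],cv2.BORDER_CONSTANT)
o=np.vstack([pad(top),pad(bot)]);print(o.shape);cv2.imwrite("pics/c1.png",o)
```

```text
(600, 801, 3)
```

View pics/c1.png

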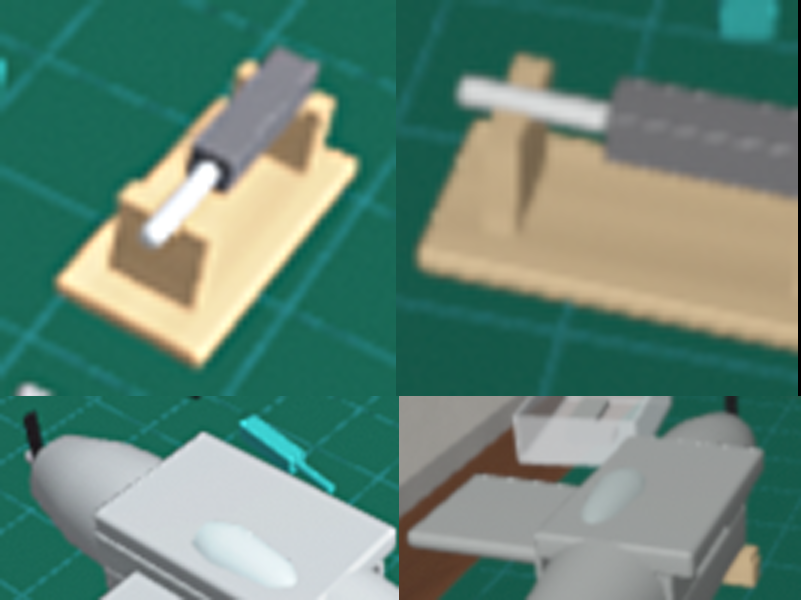

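View pics/wrist0.png

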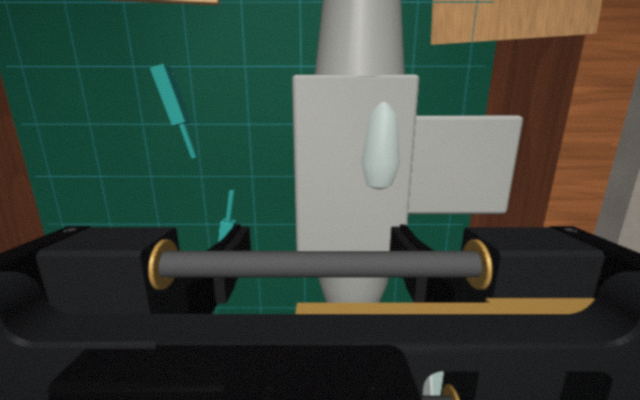

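The crop confirms it: a grey block with an aluminium rod lies on the plywood rest. Scene tip is at about (420,244.5) and shoulder at (429.5,233.7). Side tip is at about (309,281) and shoulder at (333,285). The wrist view shows the fuselage top plate with left (lip) edge corners at about (293,75) and (297,250).

```bash
cat > h.py <<'E'
import numpy as np,cv2,pickle
from scipy.spatial.transform import Rotation as Ro
def ray(c,uv,s=None):
    v=np.array([(uv[0]-c["cx"])/c["fx"],(uv[1]-c["cy"])/c["fy"],1.])
    if "mount" in c:
        T=np.eye(4);T[:3,:3]=Ro.from_euler("xyz",s["ee_rot"]).as_matrix();T[:3,3]=s["position"];M=T@np.array(c["mount"])
        return M[:3,3],M[:3,:3]@v
    R=np.array(c["R"]);return -R.T@np.array(c["t"]),R.T@v
def onz(c,uv,z,s=None):
    o,d=ray(c,uv,s);return o+d*(z-o[2])/d[2]
def tri(r1,r2):
    (a,u),(b,v)=r1,r2
    k=np.linalg.lstsq(np.c_[u,-v],b-a,rcond=None)[0];p,q=a+u*k[0],b+v*k[1]
    return (p+q)/2,np.linalg.norm(p-q)
E
python3 - <<'E'
from h import *
s,d=pickle.load(open("d0.pkl","rb"))
S,I,W=d["scene"],d["side"],d["wrist"]
for n,a,b in(("tip",(420,244.5),(309,281.3)),("sh",(429.5,233.7),(333.2,285.2))):
    print(n,tri(ray(S,a),ray(I,b)),onz(S,a,45),onz(I,b,45))
g=cv2.cvtColor(W["img"],cv2.COLOR_RGB2GRAY).astype(float)
# lip edge and far edge, subpixel gradient
L=[];
for r in range(90,240,10):
    k=np.abs(np.diff(g[r,280:310]));c=280.5+k.argmax();L.append(onz(W,(c,r),112,s)[:2])
L=np.array(L);m=np.polyfit(L[:,1],L[:,0],1);print("lip x=",m,np.degrees(np.arctan(m[0])),L[:,0].round(1))
B=[]
for c in range(300,412,10):
    k=np.abs(np.diff(g[60:95,c]));B.append((*onz(W,(c,60.5+k.argmax()),112,s)[:2],k.max()))
print(np.round(B,1))
for p in((293,75),(418,74),(520,116),(508,213)):print(onz(W,p,112,s))
E
```

```text
tip (array([498.91689797, 236.92901062,  44.65425681]), np.float64(0.8773608465438791)) [499.69002783 237.41299811  45.        ] [498.70719795 236.72318855  45.        ]
sh (array([455.66747382, 238.00337985,  44.90544964]), np.float64(2.70665953703063)) [457.22120107 239.17051671  45.        ] [455.23601767 236.27770814  45.        ]
lip x= [-1.71294080e-03  5.99824705e+02] -0.09814418224244378 [600.  599.7 599.5 599.3 600.  599.8 599.5 599.3 600.  599.8 599.6 600.3
 600.1 599.9 599.6]
[[607.  113.7  40. ]
 [616.  113.7  42. ]
 [625.  113.7  23. ]
 [634.  114.5  13. ]
 [643.  113.7  11. ]
 [652.3 100.2   7. ]
 [661.  112.8  11. ]
 [670.  112.    7. ]
 [678.9 113.7   6. ]
 [687.9 113.7  16. ]
 [696.9 113.7  27. ]
 [705.9 113.6  42. ]]
[600.73043279 113.2635207  112.        ]
[713.01317534 114.06228298 112.        ]
[811.26702307  77.8376547  112.        ]
[816.51629145 -17.00212807 112.        ]
```

Run:
```python
from h import *
s,d=pickle.load(open("d0.pkl","rb"))
S,I=d["scene"],d["side"]
for n,c,p,z in(("jar",I,(372,193),0),("jarS",S,(285,178),0),("thin",I,(360,172),0),("drvhandle",S,(471,251),10),("drvend",S,(503,268),10),("drvI",I,(343,340),10),("drvI2",I,(333,380),10),("platefar?",S,(284.3,192.3),112),("plateL",S,(247.3,219.7),112),("plateR",S,(346.7,229.7),112),("jigI",I,(272,243),0),("jigI2",I,(297,215),0),("restI L",I,(303,309),0)):
    print(n,onz(c,p,z).round(0))
```

```text
jar [ 433. -220.    0.]
jarS [ 452. -202.    0.]
thin [ 486. -355.    0.]
drvhandle [416. 326.  10.]
drvend [423. 398.  10.]
drvI [422. 319.  10.]
drvI2 [423. 391.  10.]
platefar? [601. -59. 112.]
plateL [715. -59. 112.]
plateR [615. 123. 112.]
jigI [625.  83.  -0.]
jigI2 [605. -49.   0.]
restI L [504. 260.  -0.]
```

Request:
arm_command([
  [0.5, -0.03, 0.035, 0, -7],
  [0.5, -0.06, 0.07, 0, -14],
  [0.5, -0.09, 0.1, 0, -21],
  [0.5, -0.12, 0.13, 0, -28],
  [0.5, -0.15, 0.16, 0, -35],
  [0.5, -0.17, 0.19, 0, -42],
  [0.5, -0.19, 0.22, 0, -49],
  [0.5, -0.21, 0.237, 0, -56],
  [0.5, -0.21, 0.237, 0, -63],
  [0.5, -0.21, 0.237, -0.02, -70],
  [0.5, -0.21, 0.237, -0.03, -77],
  [0.5, -0.21, 0.237, -0.03, -84],
  [0.5, -0.21, 0.237, -0.03, -90],
  [0.5, -0.21, 0.237, -0.03, -90],
  [0.5, -0.21, 0.237, -0.03, -90],
])

```text
time_s: 1.4
position: [414.9, 237.0, 211.4]
ee_rot: [3.142, 0.0, 0.004]
contact_force: [-0.7, 0.7, 0.2]
opening: 43.4
grip_force: 0.0
```

Run:
```python
from plant import *
from h import *
s=state();w=snapshot("wrist");pickle.dump((s,w),open("d1.pkl","wb"));cv2.imwrite("pics/w1.png",w["img"][:,:,::-1])
```

```text
(no output)
```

View pics/w1.png

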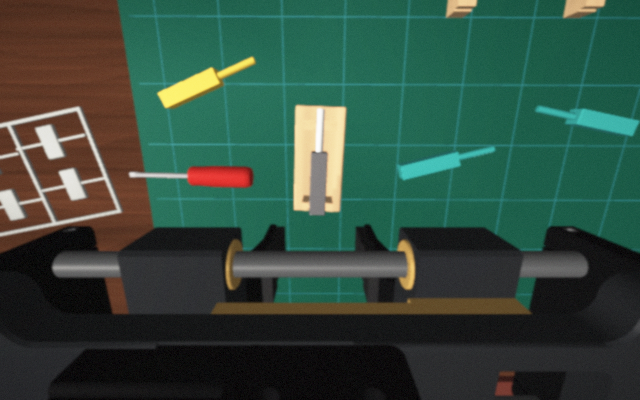

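The wrist view shows the spar with its tip at about (320,110), shoulder at about (318.5,153) and back end at about (317,213). The driver handle is at (220,177), clear of the finger path.

Run:
```python
from h import *
s,w=pickle.load(open("d1.pkl","rb"))
hsv=cv2.cvtColor(w["img"],cv2.COLOR_RGB2HSV).astype(int)
m=((hsv[...,1]<60)&(hsv[...,2]>60)).astype(np.uint8);m[:,:290]=0;m[:,350:]=0;m[:95]=0;m[222:]=0
P=[]
for r in range(104,220,3):
    c=np.flatnonzero(m[r]); 
    if len(c): P.append((r,c.min(),c.max(),*onz(w,((c.min()+c.max())/2,r),45 if r<150 else 54,s)[:2]))
P=np.array(P);print(P.round(1)[::2])
f=P[(P[:,3]>395)];k=np.polyfit(f[:,3],f[:,4],1);print(k,np.degrees(np.arctan(k[0])),np.polyval(k,[415,457]))
print(onz(w,(320,110),45,s),onz(w,(318.5,153),54,s))
```

```text
[[104.  297.  300.  505.6 260.4]
 [113.  316.  346.  496.6 226.1]
 [119.  316.  323.  490.5 238.3]
 [125.  316.  323.  484.3 238.3]
 [131.  315.  345.  478.1 226.9]
 [137.  315.  322.  471.8 239.3]
 [143.  294.  344.  465.4 238.7]
 [149.  315.  344.  459.  227.2]
 [155.  311.  326.  453.4 239.2]
 [161.  311.  326.  447.  239.2]
 [167.  311.  325.  440.5 239.7]
 [173.  311.  325.  434.  239.7]
 [179.  311.  325.  427.4 239.7]
 [185.  310.  325.  420.7 240.2]
 [191.  310.  341.  413.9 231.4]
 [197.  309.  341.  407.1 231.9]
 [203.  310.  340.  400.1 231.8]
 [209.  309.  340.  393.1 232.3]]
[5.39675688e-02 2.13688677e+02] 3.0891172301519325 [236.08521785 238.35185574]
[499.63518383 237.77651446  45.        ] [455.5052162  239.21487216  54.        ]
```

Request:
arm_command([
  [0.5, 0.0005, 0.0033, -0.04, -1.8],
  [0.5, 0.0005, 0.0033, -0.08, -1.8],
  [0.5, 0.0005, 0.0033, -0.11, -1.8],
  [0.5, 0.0005, 0.0033, -0.14, -1.8],
  [0.5, 0.0005, 0.0033, -0.155, -1.8],
  [0.5, 0.0005, 0.0033, -0.166, -1.8],
  [0.5, 0.0005, 0.0033, -0.166, -1.8],
  [0.5, 0.0005, 0.0033, -0.166, -1.8],
])

```text
time_s: 2.12
position: [415.7, 240.3, 45.8]
ee_rot: [3.142, 0.0, -0.03]
contact_force: [0.5, 0.1, 0.6]
opening: 43.6
grip_force: 0.0
```

Request:
arm_command([
  [0.35, 0, 0, 0, 0],
  [0.25, 0, 0, 0, 0],
  [0.15, 0, 0, 0, 0],
  [0.1, 0, 0, 0, 0],
  [0.1, 0, 0, 0, 0],
  [0.1, 0, 0, 0, 0],
  [0.1, 0, 0, 0, 0],
  [0.1, 0, 0, 0, 0],
])

```text
time_s: 2.78
position: [416.0, 240.5, 46.2]
ee_rot: [-3.141, -0.001, -0.031]
contact_force: [-0.8, -0.5, 5.2]
opening: 17.7
grip_force: 30.0
```

Request:
arm_command([
  [0.1, 0, 0, 0.01, 0],
  [0.1, 0, 0, 0.025, 0],
  [0.1, 0, 0, 0.05, 0],
  [0.1, 0.01, -0.02, 0.07, 1],
  [0.1, 0.03, -0.05, 0.07, 1.8],
  [0.1, 0.045, -0.08, 0.07, 1.8],
  [0.1, 0.06, -0.11, 0.06, 1.8],
  [0.1, 0.07, -0.14, 0.05, 1.8],
  [0.1, 0.08, -0.165, 0.04, 1.8],
  [0.1, 0.084, -0.18, 0.035, 1.8],
  [0.1, 0.084, -0.189, 0.031, 1.8],
  [0.1, 0.084, -0.189, 0.0305, 1.8],
  [0.1, 0.084, -0.189, 0.0305, 1.8],
  [0.1, 0.084, -0.189, 0.0305, 1.8],
])

```text
time_s: 3.95
position: [499.3, 52.2, 76.4]
ee_rot: [-3.141, -0.0, 0.001]
contact_force: [1.5, 0.9, 0.2]
opening: 17.7
grip_force: 30.0
```

Run:
```python
from plant import *
from h import *
s=state();print({k:np.round(v,3).tolist() for k,v in s.items()})
D={n:snapshot(n) for n in("side","scene","wrist")};pickle.dump((s,D),open("d2.pkl","wb"))
up=lambda n,x,y,w,h,k:cv2.resize(D[n]["img"][y:y+h,x:x+w,::-1],(w*k,h*k),interpolation=cv2.INTER_CUBIC)
o=np.vstack([np.hstack([up("side",230,140,130,100,3),up("scene",250,150,130,100,3)]),cv2.resize(up("wrist",160,0,320,230,1),(780,280))])
cv2.imwrite("pics/c2.png",o)
```

```text
{'time_s': 3.95, 'q': [-0.053, 0.117, 1.979, 0.0, 1.046, 1.517], 'qvel': [0.011, -0.004, -0.003, -0.001, -0.005, -0.003], 'effort': [-0.578, -38.543, -32.971, -0.001, -0.072, -0.0], 'position': [499.27, 52.221, 76.37], 'ee_rot': [-3.141, -0.0, 0.001], 'contact_force': [1.527, 0.853, 0.206], 'moment': [0.041, 0.116, 0.066], 'grip_force': 30.0, 'opening': 17.676}
```

View pics/c2.png

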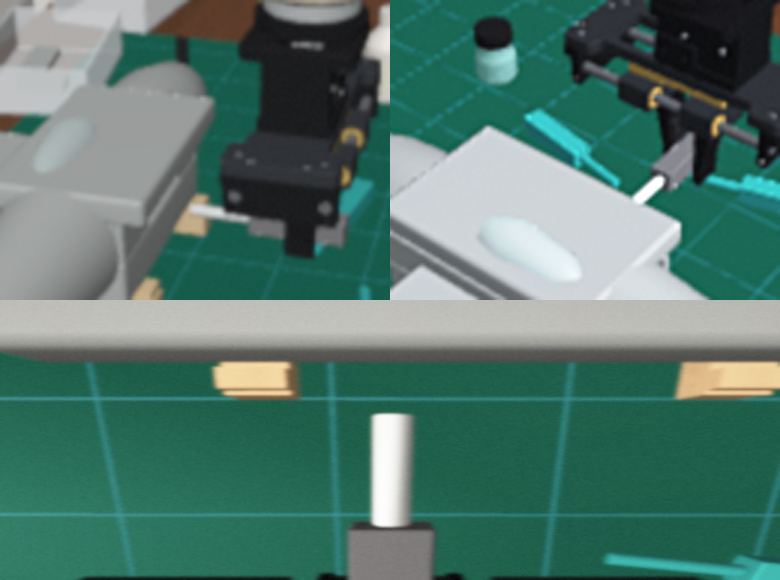

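Run:
```python
from h import *
s,D=pickle.load(open("d2.pkl","rb"));w=D["wrist"]
print("tip",onz(w,(320.8,93),75.5,s),"sh",onz(w,(320.5,183),80,s))
g=cv2.cvtColor(w["img"],cv2.COLOR_RGB2GRAY).astype(float)
for c in(200,260,320,380,440):
    k=np.abs(np.diff(g[20:65,c]));rr=np.flatnonzero(k>12)+20.5;print(c,rr,k[k>12].round(),[onz(w,(c,r),z,s)[:2].round(1).tolist() for r in rr[[0,-1]] for z in(91,)])
print([onz(w,(x/780*320+160,395-300 and (395-300)/280*230),10,s).round() for x in(215,298,678)])
S,I=D["scene"],D["side"]
print("plate corners",onz(S,(250+490/3,150+127/3),112),onz(S,(250+680/3,150+235/3),112))
```

```text
tip [584.70356559  52.29407412  75.5       ] sh [541.06625155  52.39817837  80.        ]
200 [38.5] [14.] [[604.4, 102.4], [604.4, 102.4]]
260 [49.5 50.5 51.5] [40. 57. 27.] [[600.3, 77.8], [599.5, 77.8]]Traceback (most recent call last):
  File "<stdin>", line 6, in <module>
IndexError: index 0 is out of bounds for axis 0 with size 0
```

Request:
arm_command([
  [0.1, 0.008, 0, 0, 0],
  [0.1, 0.016, 0, 0, 0],
  [0.1, 0.023, 0, 0, 0],
  [0.1, 0.029, 0, 0, 0],
  [0.1, 0.032, 0, 0, 0],
  [0.1, 0.032, 0, 0, 0],
  [0.1, 0.032, 0, 0, 0],
])

```text
time_s: 4.68
position: [531.5, 51.3, 75.8]
ee_rot: [-3.142, 0.001, -0.0]
contact_force: [0.3, 0.8, -1.3]
opening: 18.2
grip_force: 30.0
```

Request:
arm_command([
  [0.1, 0.0005, 0, 0, 0],
  [0.1, 0.001, 0, 0, 0],
  [0.1, 0.0015, 0, 0, 0],
  [0.1, 0.002, 0, 0, 0],
  [0.1, 0.002, 0, 0, 0],
])

```text
time_s: 5.1
position: [533.5, 51.3, 76.1]
ee_rot: [-3.142, -0.0, -0.0]
contact_force: [-0.8, -0.9, -0.2]
opening: 17.5
grip_force: 30.0
```

Request:
arm_command([
  [0.1, 0.0005, 0, 0, 0],
  [0.1, 0.001, 0, 0, 0],
  [0.1, 0.001, 0, 0, 0],
])

```text
time_s: 5.35
position: [534.6, 51.3, 76.1]
ee_rot: [-3.142, -0.0, 0.0]
contact_force: [-0.2, -0.2, -0.8]
opening: 17.8
grip_force: 30.0
```

Request:
arm_command([
  [0.1, 0.0005, 0, 0, 0],
  [0.1, 0.001, 0, 0, 0],
  [0.1, 0.001, 0, 0, 0],
])

```text
time_s: 5.6
position: [535.0, 51.3, 75.8]
ee_rot: [-3.142, 0.001, 0.0]
contact_force: [-2.8, 0.4, -0.1]
opening: 17.7
grip_force: 30.0
```

Request:
arm_command([
  [0.1, 0.0005, 0, 0, 0],
  [0.1, 0.001, 0, 0, 0],
  [0.1, 0.001, 0, 0, 0],
])

```text
time_s: 5.85
position: [535.0, 51.3, 75.4]
ee_rot: [-3.142, 0.003, 0.0]
contact_force: [-5.4, 0.0, 1.6]
opening: 17.5
grip_force: 30.0
```

Request:
arm_command([
  [0.1, 0, 0, 0.0005, 0],
  [0.1, 0, -0.001, 0.001, 0],
  [0.1, 0, -0.002, 0.001, 0],
  [0.1, 0, -0.003, 0.001, 0],
  [0.1, 0, -0.004, 0.001, 0],
  [0.1, 0, -0.005, 0.001, 0],
  [0.1, 0, -0.006, 0.001, 0],
])

```text
time_s: 6.43
position: [535.0, 45.9, 76.2]
ee_rot: [-3.141, 0.003, 0.001]
contact_force: [-4.6, 2.6, -0.9]
opening: 17.3
grip_force: 30.0
```

Request:
arm_command([
  [0.1, 0, -0.001, 0, 0],
  [0.1, 0, -0.002, 0, 0],
  [0.1, 0, -0.003, 0, 0],
  [0.1, 0, -0.004, 0, 0],
  [0.1, 0, -0.005, 0, 0],
])

```text
time_s: 6.85
position: [535.0, 40.9, 76.2]
ee_rot: [-3.141, 0.003, 0.001]
contact_force: [-4.0, 1.5, -0.1]
opening: 18.0
grip_force: 30.0
```

Request:
arm_command([
  [0.1, 0, -0.001, 0, 0],
  [0.1, 0, -0.002, 0, 0],
  [0.1, 0, -0.003, 0, 0],
  [0.1, 0, -0.004, 0, 0],
  [0.1, 0, -0.005, 0, 0],
])

```text
time_s: 7.27
position: [535.0, 36.0, 76.2]
ee_rot: [-3.141, 0.003, 0.001]
contact_force: [-4.3, 1.4, -0.5]
opening: 17.4
grip_force: 30.0
```

Request:
arm_command([
  [0.1, 0, -0.001, 0, 0],
  [0.1, 0, -0.002, 0, 0],
  [0.1, 0, -0.003, 0, 0],
  [0.1, 0, -0.004, 0, 0],
  [0.1, 0, -0.005, 0, 0],
])

```text
time_s: 7.68
position: [535.4, 30.7, 76.4]
ee_rot: [-3.141, 0.002, 0.0]
contact_force: [-3.8, 2.4, -1.5]
opening: 17.5
grip_force: 30.0
```

Request:
arm_command([
  [0.1, 0, -0.0005, 0, 0],
  [0.1, 0, -0.001, 0, 0],
  [0.1, 0, -0.0015, 0, 0],
  [0.1, 0, -0.0015, 0, 0],
])

```text
time_s: 8.02
position: [537.4, 28.4, 77.6]
ee_rot: [3.141, -0.002, -0.0]
contact_force: [-0.1, -0.2, -0.4]
opening: 17.7
grip_force: 30.0
```

Request:
arm_command([
  [0.1, 0.001, -0.0005, -0.0005, 0],
  [0.1, 0.002, -0.001, -0.001, 0],
  [0.1, 0.003, -0.001, -0.001, 0],
  [0.1, 0.004, -0.001, -0.001, 0],
  [0.1, 0.005, -0.001, -0.001, 0],
  [0.1, 0.006, -0.001, -0.001, 0],
  [0.1, 0.006, -0.001, -0.001, 0],
])

```text
time_s: 8.6
position: [542.8, 27.8, 76.1]
ee_rot: [-3.142, -0.0, 0.0]
contact_force: [-0.3, 0.2, -0.1]
opening: 17.7
grip_force: 30.0
```

Request:
arm_command([
  [0.1, 0.002, 0, 0, 0],
  [0.1, 0.004, 0, 0, 0],
  [0.1, 0.006, 0, 0, 0],
  [0.1, 0.008, 0, 0, 0],
  [0.1, 0.01, 0, 0, 0],
  [0.1, 0.012, 0, 0, 0],
  [0.1, 0.014, 0, 0, 0],
  [0.1, 0.014, 0, 0, 0],
])

```text
time_s: 9.27
position: [556.9, 27.8, 76.1]
ee_rot: [3.142, -0.0, -0.0]
contact_force: [0.5, 0.4, -0.3]
opening: 17.2
grip_force: 30.0
```

Request:
arm_command([
  [0.1, 0.002, 0, 0, 0],
  [0.1, 0.004, 0, 0, 0],
  [0.1, 0.006, 0, 0, 0],
  [0.1, 0.008, 0, 0, 0],
  [0.1, 0.01, 0, 0, 0],
  [0.1, 0.012, 0, 0, 0],
  [0.1, 0.014, 0, 0, 0],
  [0.1, 0.016, 0, 0, 0],
  [0.1, 0.018, 0, 0, 0],
  [0.1, 0.019, 0, 0, 0],
  [0.1, 0.019, 0, 0, 0],
])

```text
time_s: 10.18
position: [575.7, 27.8, 76.0]
ee_rot: [3.142, -0.0, -0.0]
contact_force: [-0.9, -0.8, -1.1]
opening: 17.7
grip_force: 30.0
```

Request:
arm_command([
  [0.1, 0.001, 0, 0, 0],
  [0.1, 0.002, 0, 0, 0],
  [0.1, 0.003, 0, 0, 0],
  [0.1, 0.004, 0, 0, 0],
  [0.1, 0.0045, 0, 0, 0],
  [0.1, 0.005, 0, 0, 0],
  [0.1, 0.005, 0, 0, 0],
])

```text
time_s: 10.77
position: [579.9, 27.8, 75.8]
ee_rot: [-3.142, 0.001, 0.0]
contact_force: [-3.1, -0.6, -0.5]
opening: 17.4
grip_force: 30.0
```

Request:
arm_command([
  [0.1, 0.0005, 0, 0, 0],
  [0.1, 0.001, 0, 0, 0],
  [0.1, 0.001, 0, 0, 0],
  [0.1, 0.001, 0, 0, 0],
])

```text
time_s: 11.1
position: [580.0, 27.8, 75.5]
ee_rot: [-3.142, 0.003, 0.0]
contact_force: [-6.9, -0.8, 2.6]
opening: 17.5
grip_force: 30.0
```

Run:
```python
from plant import *
from h import *
s=state();print(s["position"],s["contact_force"])
D={n:snapshot(n) for n in("side","wrist")};
up=lambda n,x,y,w,h,k:cv2.resize(D[n]["img"][y:y+h,x:x+w,::-1],(w*k,h*k),interpolation=cv2.INTER_CUBIC)
cv2.imwrite("pics/c3.png",np.vstack([up("side",200,140,160,90,4),up("wrist",160,0,320,120,2)]))
```

```text
[580.02026822  27.82307914  75.52829869] [-6.86939231 -0.836061    2.64863057]
```

View pics/c3.png

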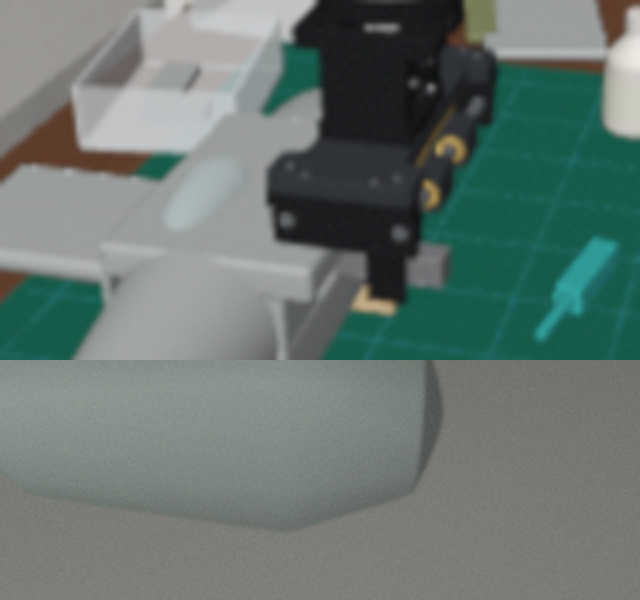

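The side view shows the block under the lip with its back end at about crop (430,265), pressed against the face with about 7 N. It is home: the TCP moved 45 mm from face contact. I'll ease the preload, release, and lift straight up.

Request:
arm_command([
  [0.1, -0.001, 0, 0, 0],
  [0.1, -0.0013, 0, 0, 0],
  [0.25, -0.0013, 0, 0, 0],
  [0.3, -0.0013, 0, 0, 0],
  [0.4, -0.0013, 0, 0, 0],
  [0.45, -0.0013, 0, 0, 0],
  [0.45, -0.0013, 0, 0, 0],
  [0.45, -0.0013, 0, 0, 0],
  [0.45, -0.0013, 0, 0, 0],
  [0.45, -0.0013, 0, 0, 0],
])

```text
time_s: 12.03
position: [580.2, 27.8, 76.0]
ee_rot: [-3.142, -0.0, 0.0]
contact_force: [0.4, 0.2, 0.8]
opening: 39.1
grip_force: 0.0
```

Request:
arm_command([
  [0.45, -0.002, 0, 0.005, 0],
  [0.45, -0.003, 0, 0.015, 0],
  [0.45, -0.004, 0, 0.03, 0],
  [0.45, -0.006, 0, 0.05, 0],
  [0.45, -0.02, 0, 0.08, 0],
  [0.45, -0.05, 0, 0.11, 0],
  [0.45, -0.09, 0, 0.14, 0],
  [0.45, -0.12, 0, 0.15, 0],
  [0.45, -0.12, 0, 0.15, 0],
])

```text
time_s: 12.78
position: [457.5, 28.1, 231.4]
ee_rot: [3.141, -0.006, 0.001]
contact_force: [1.5, -0.7, -0.4]
opening: 39.0
grip_force: 0.0
```

Run:
```python
from plant import *
from h import *
s=state();print(s["position"],s["contact_force"],s["time_s"])
D={n:snapshot(n) for n in("side","scene","wrist")};pickle.dump((s,D),open("d4.pkl","wb"))
up=lambda n,x,y,w,h,k:cv2.resize(D[n]["img"][y:y+h,x:x+w,::-1],(w*k,h*k),interpolation=cv2.INTER_CUBIC)
cv2.imwrite("pics/c4.png",np.vstack([up("side",200,160,160,70,4),up("wrist",160,0,320,150,2)]))
```

```text
[457.46074839  28.12155364 231.42479563] [ 1.52458847 -0.72480201 -0.41676009] 12.7833
```

View pics/c4.png

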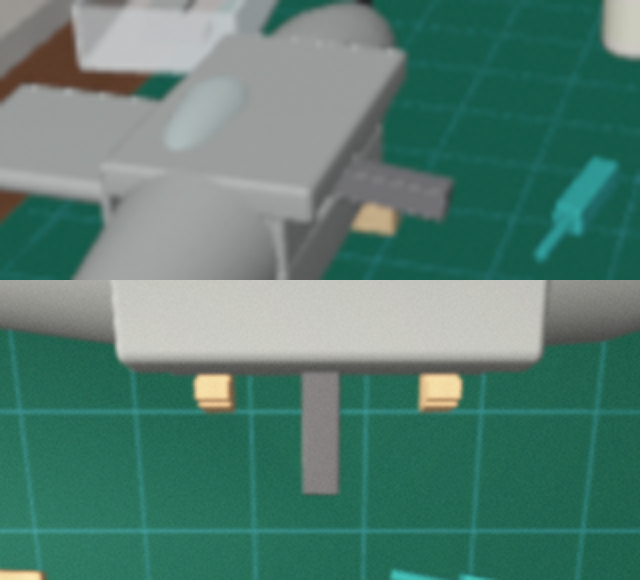

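The spar stays in the socket with a slight droop; its back end is at wrist pixel (320,106). I'll do a quick depth check and then hand in.

Run:
```python
from h import *
from plant import *
s,D=pickle.load(open("d4.pkl","rb"));w=D["wrist"]
b=onz(w,(320,106.5),78,s);l=onz(w,(320,46),91,s);print("back",b,"lip",l,"visible",l[0]-b[0],"expected 49")
if l[0]-b[0]<54: print(job_done())
```

```text
back [546.08906408  28.53543128  78.        ] lip [598.20594748  28.57252113  91.        ] visible 52.1168834000556 expected 49
the job is handed in; nothing more can be done
None
```

The spar is in the socket, pushed in until its shoulder met the root face, and released, and the job is handed in at about 13 s. The highest contact force I read was about 7 N. A final camera check put the visible block at 52 mm against about 49 mm expected, so it may sit a few millimetres out, though 3 mm is near the measurement error.

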